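# Lay a tall jar in the labelling cradle and set the pressure arm on it

## Robot

A 6-joint arm with a two-finger parallel gripper is mounted at the origin on a cart in front of the work surface, level with it; the furniture and walls round the work are solid. World frame = base frame: x ahead of the robot, y to its left, z up, the work surface at z = 0. Lengths are in m, angles in rad, forces in N, time in s.
With the tool pointing down it reaches from about 0.325 to 0.875 m from the base axis. Payload 4.4 kg.
Tool frame: the origin (TCP) lies between the finger pads; the fingertips stand 11 mm ahead of it and the grasp point (between the pads) lies 8 mm behind it; z points along the fingers, y is the line along which they close (so a half turn about z gives the same grasp; the last joint's range is limited). The gripper opens to 85 mm and grips with 20 to 120 N. Pads are 22 mm wide; open, the fingers measure 114 mm over their backs; the gripper's body (76 mm by 85 mm) begins 54 mm behind the grasp point. The pads swing forward as they close: fully open they stand 13 mm farther back than shut.
Start: joints at [1.067, 0.207, 1.542, -0, 1.393, -0.15], TCP at [0.199, 0.54, 0.242] pointing down, gripper open.
Joint ranges: [-2.73, 2.73], [-0.86, 2.22], [0.23, 2.46], [-1.11, 4.25], [0.08, 2.63], [-2.82, 2.82]. Speed limits (rad/s): [2.79, 2.79, 3.14, 3.14, 3.14, 3.14].

## Interface

Orientations are given as a rotation vector (axis times angle).
In Python, from cell import arm gives the robot as it stands.
- The arm moves only by the tool nudge_tcp, called by a JSON object that holds its "op" and its "data", one argument or row to a line. Schema: {"type":"object","properties":{"steps":{"type":"array","items":{"type":"object","properties":{"xyz":{"type":"array","items":{"type":"number"},"minItems":3,"maxItems":3},"rotvec":{"type":"array","items":{"type":"number"},"minItems":3,"maxItems":3}},"additionalProperties":false},"minItems":1,"maxItems":10},"finger_gap":{"type":"number"},"squeeze":{"type":"number"},"only":{"type":"string"},"quiet":{"type":"boolean"},"lines":{"type":"string"}},"required":["steps"],"additionalProperties":false}. steps is a list of rows, 1 to 10 of them, each an object with the fields xyz (a list: dx, dy, dz in fractions of the full range, 1 being 400 mm), rotvec (a list: a rotation vector rx, ry, rz in parts of the range, where 1.0 means 2 rad); a field left out counts as zero; each row is the pose to reach, as a shift and turn from the pose commanded when the call began, along the tool's axes at that moment; what a row does not reach only later rows make up. A row lasts 1/8 s, in which the tool goes at most 0.0625 m and 0.188 rad, less where a joint would pass 70% of its speed; a pose out of reach is approached as far as the arm can. finger_gap is the opening from 0.0 (shut) to 1.0 (fully open), set as the call begins (left out keeps the last). The fingers move at their own pace and stop on an object; squeeze is the grip in N (left out, the last holds). Time passes only in rows, so rows that do not move let the fingers close. The tool returns the time, the measured TCP pose, the force, the opening and the grip force at its end. only (a regular expression) keeps the lines of the reply that match it, lines (a string "A,B") keeps lines A to B, and quiet returns only ok. Shift and turn numbers lie between -1 and 1, and a call with a number outside is refused. Input that does not fit is refused with a message, and nothing moves.
- arm.read_state(): the state, without advancing time (a new reading comes with each control period).
- arm.camera(name): name is "scene" or "top" or "wrist"; returns (picture, depth): 384x512x3 uint8, blue, green, red; 384x512 float32, m along the optical axis (not along the pixel's ray), 0 where there is no reading.
- arm.camera_model(name): a dict with "camera_matrix" (3x3 intrinsics, pixels), "cam_to_world" (4x4, takes a point from camera to world coordinates); the wrist camera has in their place "hand_eye" (4x4, takes a point from camera to tool coordinates, whose origin is the TCP and whose axes are the flange's). Camera axes: x right, y down, z forward; pixel columns grow to the right and rows downward; lengths in m; the calibration is good to about 2 mm. A picture is of the moment at which its call begins: read the wrist's pose just before it. camera_model takes no time and is no camera call.
- arm.finish_job(): hands the job in; it is judged then, once.
The state is a dict: "time": time; "joint_pos": joint angles; "dq": joint speeds; "joint_torque": joint torques, N m; "eef_pos": TCP position; "tcp_rot": TCP orientation; "contact_force": force on the tool from outside, world axes, zero at the start; "wrist_torque": the same for the moment, N m; "gripper_width": opening from 0.0 (shut) to 1.0 (fully open); "finger_force": force on a finger pad.
Only numpy, scipy, OpenCV 4.12 (cv2) and the standard library are available. Lean on these libraries where they do the work, as an engineer would, in place of code of your own. Each camera call takes 0.05 s, during which the arm holds its last target. There are 200 camera calls.

## Task

The tall jar standing on the pad of the jar labeller is waiting for its label: tip it over onto its side so that it lies on the two rollers with its lid towards the end stop, letting it down gently rather than letting it drop. Push it along the rollers until it has pressed the stop's spring buffer fully in, without ramming it, then swing the pressure arm over so that its little wheel rests on the jar. Leave the two shorter jars waiting beside the labeller standing where they are.

Things in the scene. Friction and masses are not known exactly. Their poses are not given: they have to be found in the camera images.
- labeller: jar labeller fixed to the table, base plate 370 x 105 x 8 mm. Origin on the table under the middle of the standing pad; x points from the pad along the rollers to the end stop, y left, z up. All labeller sizes below are in this frame. Standing pad: x -52 to 46 mm, 90 mm wide, top z = 18 mm; a tongue 24 mm wide continues it to x = 115 mm. Left: label reel, x 74 to 136, y 55 to 99, top z = 58 mm
- roller_bed (a point): middle of the roller bed, at x = 133, y = 0, z = 18.5 mm. Two free-turning rubber rollers, 20 mm thick, x 56 to 210 mm, axes at y = -26 and 26, z = 18.5 mm. The jar lies between them with its axis at y = 0, z = 51 mm, clear of all else. Bearings at x 46 to 55 and 211 to 220, y 21 to 37 mm on either side, top z = 25 mm
- jar: tall plain round jar with screw lid, 63 mm diameter, 166 mm tall, lid 61 mm across over the top 15 mm; 0.24 to 0.45 kg, balance point about 82 mm up; stands upright on the pad. Origin in the centre of its base, z along the jar to its lid. Tipped over the edge of its base it falls by itself beyond 0.36 rad; held lightly (20 N) across its upper end it turns between the fingers as it tips
- buffer (a joint): travel of the spring buffer (20 mm across, z = 51 mm) of the end stop along x: 0 out, 0.010 m fully in, then rigid; spring under 1 N, so friction on the rollers keeps the jar where it is pushed. The stop, a block 26 x 46 mm, 91 mm tall with its knob, is clamped as last used: the buffer's face is at any x from 234 to 269 mm, to be felt or seen; the block's near face is 15 mm behind it
- press_arm (a joint): pressure arm, wheel 80 mm from its pivot; pivot along x at y = -80, z = 90 mm, x = 125 mm, on a post x 112 to 138, y -73 to -87, top z = 98 mm. 0 = raised, leaning 0.31 rad outwards past upright (wheel at y = -105, z = 166 mm); grows as it swings in; beyond 0.31 it falls by its weight, slowed by a damper; 1.87 = wheel on top of the lying jar; 2.1 = end of swing with no jar
- press_wheel (a point): middle of the pressure arm's rubber wheel, 18 mm diameter, 26 mm long along the labeller's x
- short_jar_a: bystander: tall jar of the same kind but shorter, 63 mm diameter, 146 mm tall, one of two standing right of the labeller; origin in the centre of its base
- short_jar_b: bystander: the other shorter jar, same size, origin likewise. The rest of the table, in world coordinates: an open cash box right of the labeller, 62 mm high, x 0.51 to 0.79, y -0.06 to 0.18 m, its raised lid at y -0.12 up to 0.25 m high; a scale 0.16 m high round x 0.64, y -0.29; a bottle 0.24 m high at x 0.60, y -0.45; a tall carton beyond x = 0.77, y below 0.05; all else lower than 0.15 m

How it is judged:
On the way, in this order (a step that is already met when the one before it is completed fails the run):
1. the jar lies on its side on the rollers, lid towards the end stop (angle between jar's own z axis and vertical between 1.52 and 1.62 rad and angle between the z axis of jar and the x axis of labeller, either way round below 0.06 rad and z of jar in the frame of labeller between 0.047 and 0.055 m and y of jar in the frame of labeller between -0.006 and 0.006 m and x of jar in the frame of labeller below 0.13 m), for 0.2 s.
2. the jar has been pushed home: the spring buffer is pressed in by more than 7.5 of its 10 mm (value of joint buffer above 0.0075 m), for 0.2 s.
3. the pressure arm's wheel rests on the jar (value of joint press_arm above 1.75 rad and contact force between press_arm and jar above 0.15 N), for 0.2 s.
At the end, for the whole second after the job is handed in: The jar lies at rest along both rollers, lid towards the stop (level and parallel within 0.05 rad, axis within 6 mm of their middle and 47 to 55 mm up), the buffer is pressed in by more than 7.5 mm, and the pressure arm is down with its wheel bearing on the jar (all of step 1 and all of step 3 and value of joint buffer above 0.0075 m and value of joint press_arm below 1.97 rad and linear speed of jar below 0.02 m/s); the robot touches nothing.
It fails at once if the jar is dropped or knocked over: it turns faster than 5 rad/s (angular speed of jar above 5 rad/s).
It fails at once if the jar is rammed or pressed against the labeller with over 50 N (contact force between jar and labeller above 50 N).
It fails at once if a shorter jar beside the labeller is moved by more than 3 cm or knocked over (distance of any of short_jar_a, short_jar_b from where it was at the start of the episode above 0.03 m or angle between any of short_jar_a, short_jar_b's own z axis and vertical above 0.5 rad).
It also fails if it takes over 64 s, if anything falls off the work surface, if the arm or the gripper's body presses on something with over 40 N, if the wrist force passes 120 N, or if a joint passes its speed limit or range.

## Working session

There is one attempt and no reset: what is moved stays moved. The work goes in short steps, Python scripts to look and compute and a tool call to move; the robot and the scene stay as the last step left them, time stands still between calls to the robot, and variables do not carry over. Pictures are saved under pics/ and viewed, at most 11 in all, crops included, and the job is handed in when it is done.

```bash
ls; mkdir -p pics; python3 - <<'E'
from cell import arm
import cv2,numpy as np
np.set_printoptions(precision=4,suppress=True)
for n in("scene","top"):
    im,d=arm.camera(n); cv2.imwrite(f"pics/{n}0.png",im); np.save(f"pics/{n}0.npy",d)
    m=arm.camera_model(n); print(n,m["camera_matrix"],m["cam_to_world"])
print(arm.camera_model("wrist")); s=arm.read_state(); print(s)
E
```

```text
cell.py
pics
scene [[382.5172   0.     251.2226]
 [  0.     382.5172 193.142 ]
 [  0.       0.       1.    ]] [[ 0.883  -0.282   0.3753  0.1893]
 [-0.4689 -0.5691  0.6755 -0.5115]
 [ 0.0231 -0.7724 -0.6347  0.75  ]
 [ 0.      0.      0.      1.    ]]
top [[471.812    0.     249.0565]
 [  0.     471.812  195.6952]
 [  0.       0.       1.    ]] [[-0.0903 -0.9246  0.3701  0.1046]
 [-0.9959  0.0856 -0.0291  0.176 ]
 [-0.0048 -0.3712 -0.9285  1.1729]
 [ 0.      0.      0.      1.    ]]
{'camera_matrix': array([[301.5868,   0.    , 258.1136],
       [  0.    , 301.5868, 190.6169],
       [  0.    ,   0.    ,   1.    ]]), 'hand_eye': array([[ 0.0003, -0.9445, -0.3286,  0.0849],
       [ 1.    ,  0.    ,  0.001 ,  0.0005],
       [-0.001 , -0.3286,  0.9445, -0.1311],
       [ 0.    ,  0.    ,  0.    ,  1.    ]])}
{'time': 0.1, 'joint_pos': array([ 1.0675,  0.2073,  1.5428,  0.    ,  1.3935, -0.1505]), 'dq': array([-0.0004, -0.0002, -0.0048, -0.0002,  0.0006,  0.0005]), 'joint_torque': array([  0.0003, -38.4095, -29.2548,  -0.0003,   0.0049,   0.    ]), 'eef_pos': array([0.1983, 0.539 , 0.2412]), 'tcp_rot': array([-0.5512, -3.0921,  0.0032]), 'contact_force': array([-0.0186, -0.5585, -0.0802]), 'wrist_torque': array([ 0.0449, -0.0244, -0.0012]), 'finger_force': 0.0, 'gripper_width': 0.999597733016206}
```

View pics/top0.png

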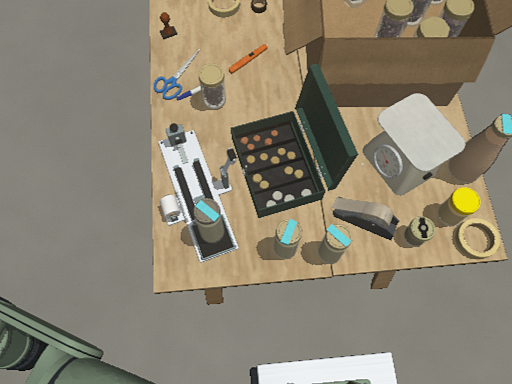

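View pics/scene0.png

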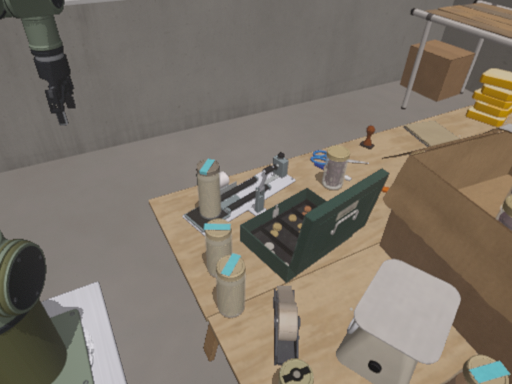

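The top view shows the labeller plate from about (160,135) to (237,250). The tall jar's lid is at (208,210), the reel at (170,208), the stop at (175,133) and the pressure arm at (227,172). The short jars are at (288,235) and (335,243). The scene view agrees. Next I'll measure the plate, lid and stop.

```bash
cat > h.py <<'E'
import cv2,numpy as np
from cell import arm
np.set_printoptions(precision=4,suppress=True)
def cloud(n,d,T=None):
    m=arm.camera_model(n); K=m["camera_matrix"]; T=m["cam_to_world"] if T is None else T
    v,u=np.mgrid[:384,:512]
    p=np.dstack([(u-K[0,2])/K[0,0]*d,(v-K[1,2])/K[1,1]*d,d])
    return p@T[:3,:3].T+T[:3,3]
E
python3 - <<'E'
from h import *
for n in("top","scene"):
    im=cv2.imread(f"pics/{n}0.png"); d=np.load(f"pics/{n}0.npy"); P=cloud(n,d); hsv=cv2.cvtColor(im,cv2.COLOR_BGR2HSV)
    w=(hsv[...,1]<40)&(hsv[...,2]>170)&(abs(P[...,2]-.008)<.008)&(P[...,0]<.85)&(d>0)&(P[...,1]>.1)&(P[...,0]>.25)
    q=P[w]; print(n,len(q)); 
    r=cv2.minAreaRect((q[:,:2]*1000).astype(np.float32)); print("plate",r,cv2.boxPoints(r).tolist(),"z",np.median(q[:,2]))
    t=(P[...,2]>.12)&(P[...,2]<.2)&(P[...,0]<.55)&(P[...,0]>.25)&(d>0)
    k,l,st,c=cv2.connectedComponentsWithStats(t.astype(np.uint8))
    for i in range(1,k):
        if st[i,4]>60:
            a=P[l==i]; zt=np.percentile(a[:,2],90); a=a[a[:,2]>zt-.006]; (cx,cy),R=cv2.minEnclosingCircle((a[:,:2]*1000).astype(np.float32)); print("top",c[i],st[i,4],zt,cx,cy,R, a.mean(0))
E
```

```text
top 2044
plate ((593.6181640625, 274.15966796875), (378.2046813964844, 178.064208984375), 4.498149871826172) [[398.11578369140625, 348.0868225097656], [412.08074951171875, 170.57107543945312], [789.1205444335938, 200.23251342773438], [775.1555786132812, 377.7482604980469]] z 0.0067763138574393755
top [426.0268 167.    ] 112 0.15969624619640804 549.072021484375 -283.6741943359375 31.075382232666016 [ 0.5439 -0.2807  0.1577]
top [341.8952 172.2857] 105 0.1923556169453497 548.6422729492188 -81.5463638305664 7.034101486206055 [ 0.5478 -0.0818  0.1943]
top [207.849  214.5166] 755 0.18362653622224553 475.1693115234375 241.3001708984375 30.790042877197266 [0.4738 0.2421 0.1815]
top [288.7281 232.3563] 581 0.1462716586273043 419.71612548828125 60.00872039794922 30.832172393798828 [0.42   0.0608 0.1438]
top [338.3489 237.0467] 599 0.14629624461763086 399.7691955566406 -51.03780746459961 30.203638076782227 [ 0.3986 -0.051   0.1439]
scene 692
plate ((605.1071166992188, 262.50848388671875), (377.0915832519531, 147.23031616210938), 17.050090789794922) [[403.26361083984375, 277.6051025390625], [44
[... 198 characters left out ...]
78906 2048.781494140625 81.39124298095703 [0.4387 2.0472 0.1916]
top [208.1851 175.3271] 697 0.18275110304869277 476.6895446777344 238.60263061523438 31.778911590576172 [0.4769 0.2385 0.1814]
top [217.7649 231.3986] 587 0.1457695347869232 423.3045959472656 60.390586853027344 30.600934982299805 [0.4226 0.0583 0.1437]
top [297.9314 244.7353] 102 0.1855579247903636 548.8328857421875 -77.45166778564453 4.84631872177124 [ 0.5491 -0.0761  0.189 ]
top [230.5205 269.6636] 755 0.14590487242482789 402.78857421875 -51.74844741821289 30.908931732177734 [ 0.4013 -0.053   0.1438]
top [362.4059 324.1882] 170 0.15929456302108247 549.23486328125 -284.5751037597656 28.989418029785156 [ 0.5445 -0.2829  0.1579]
```

```bash
cat >> h.py <<'E'
def ortho(n,im,z,x0,x1,y0,y1,s=1800):  # image: col = (y1-y)*s, row=(x1-x)*s
    m=arm.camera_model(n);K=m["camera_matrix"];T=m["cam_to_world"]
    w=np.float32([[x0,y0],[x0,y1],[x1,y1],[x1,y0]])
    c=(np.c_[w,[z]*4]-T[:3,3])@T[:3,:3]; u=(c@K.T); u=(u[:,:2]/u[:,2:]).astype(np.float32)
    H=cv2.getPerspectiveTransform(u,np.float32([[(y1-b)*s,(x1-a)*s] for a,b in w]))
    return cv2.warpPerspective(im,H,(int((y1-y0)*s),int((x1-x0)*s)))
E
python3 - <<'E'
from h import *
o=[ortho(n,cv2.imread(f"pics/{n}0.png"),.008,.40,.80,.13,.39,1450) for n in("top","scene")]
cv2.imwrite("pics/orth.png",np.hstack(o)); print(np.hstack(o).shape)
im=cv2.imread("pics/top0.png"); d=np.load("pics/top0.npy"); P=cloud("top",d)
hsv=cv2.cvtColor(im,cv2.COLOR_BGR2HSV)
# plate outline: white+everything blob, long straight edges
w=((hsv[...,1]<45)&(hsv[...,2]>150)&(P[...,2]<.013)&(P[...,2]>.001)).astype(np.uint8)
l,lab,st,c=cv2.connectedComponentsWithStats(w)
for i in range(1,l):
    if st[i,4]>25: 
        a=P[lab==i]; print(st[i],a.min(0),a.max(0))
E
```

```text
(580, 754, 3)
[173  49  27  29 113] [0.9654 0.2478 0.001 ] [1.0641 0.3298 0.0099]
[190  86  11   8  32] [0.906  0.2515 0.003 ] [0.9247 0.2809 0.013 ]
[ 159  130   80  121 1961] [0.4251 0.1802 0.0011] [0.7827 0.376  0.0129]
[302 189   9   7  41] [ 0.5553 -0.0238  0.0056] [ 0.5733 -0.0007  0.013 ]
[273 191   9   9  62] [0.5516 0.0538 0.0031] [0.5763 0.0764 0.0128]
[267 200   9   7  38] [0.5337 0.0732 0.0046] [0.5517 0.0953 0.0127]
[195 245  10  17  44] [0.4038 0.2688 0.002 ] [0.4474 0.2895 0.0105]
[281 364  16  15  41] [0.1096 0.0683 0.001 ] [0.1391 0.1056 0.0055]
```

View pics/orth.png

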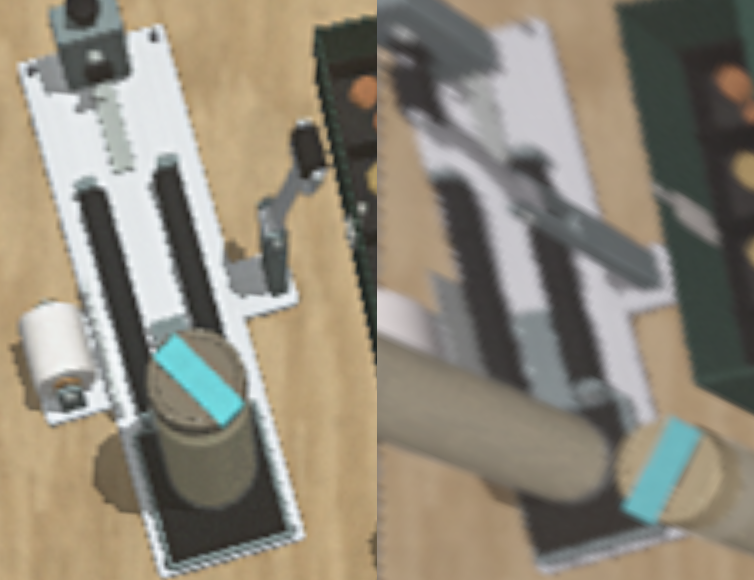

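The rectified top view (left half) shows the plate corners at about (20,65), (160,28), (163,575) and (302,537), so the yaw is about 15.5°. The pad, rollers, buffer, stop and reel are all visible. I'll fit the edges to get the pose more precisely.

```bash
python3 - <<'E'
from h import *
s=2000;x1,y1=.80,.39
W=lambda c,r:np.array([x1-r/s,y1-c/s])
top=cv2.imread("pics/top0.png")
o=ortho("top",top,.008,.40,x1,.13,y1,s); hsv=cv2.cvtColor(o,cv2.COLOR_BGR2HSV)
wood=((hsv[...,0]>8)&(hsv[...,0]<25)&(hsv[...,1]>60)&(hsv[...,2]>90)).astype(np.uint8)
# plate edges: sample brightness/saturation transition along normals from approx corners
A=.271; ux=np.array([np.cos(A),np.sin(A)]); uy=np.array([-np.sin(A),np.cos(A)])
c0=np.array([.5922,.2788])
S=cv2.GaussianBlur(hsv[...,1].astype(np.float32),(0,0),2)
def samp(p): return cv2.remap(S,np.float32([[(y1-p[1])*s]]),np.float32([[(x1-p[0])*s]]),1)[0,0]
def edge(base,along,norm,ts):
    pts=[]
    for t in ts:
        k=np.arange(-.012,.012,.0003); v=np.array([samp(base+along*t+norm*e) for e in k]); g=np.diff(v); i=g.argmax()
        if g[i]>2: pts.append([t,k[i]])
    pts=np.array(pts); 
    for _ in range(3):
        f=np.polyfit(*pts.T,1); r=abs(np.polyval(f,pts[:,0])-pts[:,1]); pts=pts[r<max(.0008,1.5*np.median(r))]
    print(len(pts),f); return f
L=edge(c0+uy*.0525,ux,uy,np.arange(-.16,.17,.006))
R=edge(c0-uy*.0525,ux,-uy,np.arange(-.16,.17,.006))
F=edge(c0+ux*.185,uy,ux,np.arange(-.045,.046,.004))
B=edge(c0-ux*.185,uy,-ux,np.arange(-.045,.046,.004))
yaw=A+(L[0]-R[0])/2; c=c0+uy*(L[1]-R[1])/2+ux*(F[1]-B[1])/2
print("yaw",yaw,np.degrees(yaw),"centre",c,"size",.37+F[1]+B[1],.105+L[1]+R[1])
# pad (dark) at z=.018
o=ortho("top",top,.018,.40,x1,.13,y1,s); dark=(o.max(2)<75).astype(np.uint8)
v,u=np.nonzero(dark); p=np.c_[x1-v/s,y1-u/s]-c; e=np.array([np.cos(yaw),np.sin(yaw)]);
q=np.c_[p@e,p@[-e[1],e[0]]]
k=(abs(q[:,1])<.06)&(abs(q[:,0])<.19); q=q[k]
n=q[(abs(q[:,1])<.03)]; print("pad near edge rel centre",np.percentile(n[:,0],[.2,1])); n=q[q[:,0]<-.12]; print("pad sides",np.percentile(n[:,1],[1,99]))
# lid centre both views at z=.184
for nme,T in(("top",.184),("scene",.184)):
    im=cv2.imread(f"pics/{nme}0.png");o=ortho(nme,im,T,.40,.56,.17,.32,3000);h=cv2.cvtColor(o,cv2.COLOR_BGR2HSV)
    m=((abs(h[...,0].astype(int)-93)<12)&(h[...,1]>90)).astype(np.uint8);mm=cv2.moments(max(cv2.findContours(m,0,2)[0],key=cv2.contourArea))
    print(nme,"label strip centre",.56-mm["m01"]/mm["m00"]/3000,.32-mm["m10"]/mm["m00"]/3000)
# tall things on far end: stop
P=cloud("top",np.load("pics/top0.npy"))
p=P.reshape(-1,3); o_=c-e*.130; q=np.c_[(p[:,:2]-o_)@e,(p[:,:2]-o_)@[-e[1],e[0]],p[:,2]]*1000
for nm,k in(("stop",(q[:,0]>225)&(q[:,0]<330)&(abs(q[:,1])<40)&(q[:,2]>62)&(q[:,2]<100)),("buf",(q[:,0]>220)&(q[:,0]<330)&(abs(q[:,1])<14)&(q[:,2]>45)&(q[:,2]<62)),("wheel",(abs(q[:,0]-125)<40)&(q[:,1]<-85)&(q[:,1]>-140)&(q[:,2]>140)),("reel",(q[:,1]>50)&(q[:,1]<110)&(q[:,0]>60)&(q[:,0]<150)&(q[:,2]>45)&(q[:,2]<60))):
    a=q[k]; print(nm,len(a),np.percentile(a,[2,50,98],axis=0).round(1).tolist())
E
```

```text
43 [0.0006 0.0005]
48 [-0.0004  0.0002]
12 [-0.004   0.0001]
23 [ 0.0037 -0.0002]
yaw 0.2714929689557002 15.555401288637903 centre [0.5923 0.279 ] size 0.369993192663646 0.10561250714975659
pad near edge rel centre [-0.178  -0.1771]
pad sides [-0.0392  0.0402]
top label strip centre 0.4723520243107591 0.24131324484407335
scene label strip centre 0.47275116870488804 0.23784957053991052
stop 186 [[280.8, -22.9, 63.2], [290.6, -1.1, 71.0], [306.9, 20.6, 91.6]]
buf 61 [[265.4, -11.9, 46.4], [280.1, -0.5, 54.7], [285.1, 12.3, 61.8]]
wheel 127 [[106.9, -114.1, 142.7], [121.5, -103.1, 169.5], [141.0, -95.7, 175.9]]
reel 265 [[81.2, 57.0, 45.9], [102.5, 75.2, 53.4], [126.8, 93.9, 59.0]]
```

The fit matches the plate size exactly: yaw 0.2715, with the origin near (0.467, 0.244). Next is a hover above the jar for a wrist check.

```bash
cat >> h.py <<'E'
from scipy.spatial.transform import Rotation as Ro
O=np.array([.4671,.2442]); YAW=.2715; e1=np.array([np.cos(YAW),np.sin(YAW)]); e2=np.array([-e1[1],e1[0]])
def w2l(p): p=np.asarray(p); q=p[...,:2]-O; return np.stack([q@e1,q@e2,p[...,2]],-1)
def l2w(l): return np.r_[O+e1*l[0]+e2*l[1],l[2]]
Rg=np.c_[np.r_[-e1,0],np.r_[e2,0],[0,0,-1]]   # tool x = -labeller x, z down
def tool(): s=arm.read_state(); return s,s["eef_pos"],Ro.from_rotvec(s["tcp_rot"])
def go(l):
    s,p,R=tool(); print("shift",R.inv().apply(l2w(l)-p),"turn",(R.inv()*Ro.from_matrix(Rg)).as_rotvec())
def st():
    s,p,R=tool(); print("t",s["time"],"lab",w2l(p),"turn err",(R.inv()*Ro.from_matrix(Rg)).as_rotvec(),"F",s["contact_force"],"w",s["gripper_width"],s["finger_force"],"q",s["joint_pos"])
E
python3 -c "
from h import *
go([.005,-.004,.28])"
```

```text
shift [-0.3604 -0.1842 -0.0385] turn [-0.0019 -0.001  -0.6243]
```

The rows are not in the units I measure in: shifts go in shares of 400 mm and turns go in shares of 2 rad. I convert before sending: -0.3604 m / 0.4 = -0.901, -0.31 m / 0.4 = -0.775, -0.6243 rad / 2 = -0.3122.

{"op": "nudge_tcp", "data": {
  "steps": [
    {"xyz": [-0.15, -0.075, -0.0963], "rotvec": [0, 0, -0.05]},
    {"xyz": [-0.275, -0.15, -0.0963], "rotvec": [0, 0, -0.1]},
    {"xyz": [-0.4, -0.2125, -0.0963], "rotvec": [0, 0, -0.15]},
    {"xyz": [-0.525, -0.275, -0.0963], "rotvec": [0, 0, -0.2]},
    {"xyz": [-0.65, -0.3375, -0.0963], "rotvec": [0, 0, -0.25]},
    {"xyz": [-0.775, -0.4, -0.0963], "rotvec": [0, 0, -0.312]},
    {"xyz": [-0.901, -0.4605, -0.0963], "rotvec": [-0.001, -0.0005, -0.3122]},
    {"xyz": [-0.901, -0.4605, -0.0963], "rotvec": [-0.001, -0.0005, -0.3122]},
    {"xyz": [-0.901, -0.4605, -0.0963], "rotvec": [-0.001, -0.0005, -0.3122]}
  ],
  "finger_gap": 1.0,
  "squeeze": 20
}}

```text
time: 1.23
eef_pos: [0.4727, 0.2422, 0.2802]
tcp_rot: [0.424, -3.113, -0.003]
contact_force: [0.7, -0.5, -0.0]
gripper_width: 0.998
finger_force: 0.0
```

```bash
python3 - <<'E'
from h import *
st(); s,p,R=tool(); im,d=arm.camera("wrist"); cv2.imwrite("pics/w1.png",im)
T=np.eye(4);T[:3,:3]=R.as_matrix();T[:3,3]=p; T=T@arm.camera_model("wrist")["hand_eye"]
P=w2l(cloud("wrist",d,T)); 
k=(P[...,2]>.165)&(P[...,2]<.2)&(d>0)&(abs(P[...,0])<.06)&(abs(P[...,1])<.06); a=P[k]; print(len(a),np.percentile(a[:,2],[50,95]))
a=a[a[:,2]>.178]; print("lid circle",cv2.minEnclosingCircle((a[:,:2]*1000).astype(np.float32)),a.mean(0))
k=(abs(P[...,2]-.010)<.012)&(d>0)&(im.min(2)>150); a=P[k]; print("white",len(a),np.percentile(a,[1,50,99],axis=0))
E
```

```text
t 1.225 lab [ 0.0049 -0.0034  0.2802] turn err [ 0.0022 -0.     -0.0007] F [ 0.7066 -0.4595 -0.0002] w 0.9977687847709197 0.0 q [ 0.3092  0.0847  1.6012  0.0022  1.4556 -1.5327]
4085 [0.1819 0.1842]
lid circle ((8.79842472076416, -3.905930280685425), 30.99320411682129) [ 0.0081 -0.0032  0.182 ]
white 25662 [[-0.1621 -0.3678 -0.0019]
 [ 0.0324 -0.0518 -0.0002]
 [ 0.3582  0.1608  0.0163]]
```

View pics/w1.png

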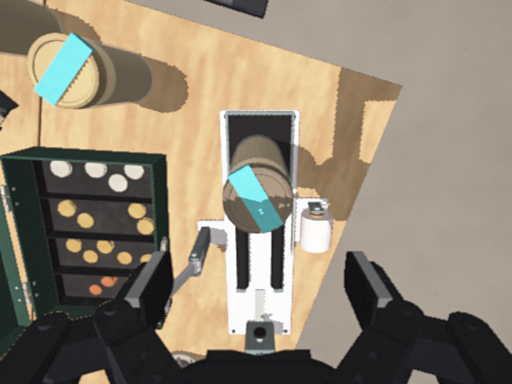

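The wrist view shows the lid at (258,200) and the plate aligned with the image between columns 221 and 298. I'll measure the plate's edges in this view to refine the labeller frame in the robot's own terms.

```bash
python3 - <<'E'
from h import *
s,p,R=tool(); im=cv2.imread("pics/w1.png"); K=arm.camera_model("wrist")["camera_matrix"]
T=np.eye(4);T[:3,:3]=R.as_matrix();T[:3,3]=p; T=T@arm.camera_model("wrist")["hand_eye"]
v,u=np.mgrid[:384,:512]; r=np.dstack([(u-K[0,2])/K[0,0],(v-K[1,2])/K[1,1],np.ones(u.shape)])@T[:3,:3].T
def plane(z): return w2l(T[:3,3]+r*((z-T[2,3])/r[...,2])[...,None])
Q=plane(.008); hsv=cv2.cvtColor(im,cv2.COLOR_BGR2HSV).astype(int)
wood=(hsv[...,1]>60)&(hsv[...,0]>5)&(hsv[...,0]<30)
for row in range(115,332,12):
    x=Q[row,258,0]; n=~wood[row]
    L=[c for c in range(200,250) if n[c:c+5].all()][:1]; Rr=[c for c in range(320,265,-1) if n[c-4:c+1].all()][:1]
    if L and Rr: print(row,"x %.4f yR %.4f yL %.4f mid %.4f"%(x,Q[row,L[0],1],Q[row,Rr[0],1],(Q[row,L[0],1]+Q[row,Rr[0],1])/2))
for c in (235,240,245,280,285,290):
    col=~wood[:,c]; rr=[i for i in range(95,130) if col[i:i+5].all()][:1]; r2=[i for i in range(345,300,-1) if col[i-4:i+1].all()][:1]
    print(c,[Q[i,c,0].round(4) for i in rr+r2])
d=plane(.184)
m=((abs(hsv[...,0]-93)<12)&(hsv[...,1]>90)); m[:150]=0; vv,uu=np.nonzero(m&(u>200)&(u<300)); print("strip",[(d[a,b]).round(4) for a,b in [(int(vv.mean()),int(uu.mean()))]])
E
```

```text
115 x -0.0435 yR -0.0526 yL 0.0517 mid -0.0004
127 x -0.0281 yR -0.0519 yL 0.0524 mid 0.0002
139 x -0.0123 yR -0.0525 yL 0.0518 mid -0.0004
151 x 0.0040 yR -0.0518 yL 0.0525 mid 0.0003
163 x 0.0207 yR -0.0525 yL 0.0519 mid -0.0003
175 x 0.0378 yR -0.0518 yL 0.0526 mid 0.0004
187 x 0.0554 yR -0.0383 yL 0.0520 mid 0.0068
199 x 0.0735 yR -0.0274 yL 0.0871 mid 0.0298
211 x 0.0921 yR -0.0278 yL 0.0884 mid 0.0303
223 x 0.1113 yR -0.0869 yL 0.0897 mid 0.0014
235 x 0.1310 yR -0.0882 yL 0.0910 mid 0.0014
247 x 0.1513 yR -0.0894 yL 0.0924 mid 0.0015
259 x 0.1722 yR -0.0907 yL 0.0523 mid -0.0192
271 x 0.1938 yR -0.0515 yL 0.0516 mid 0.0000
283 x 0.2160 yR -0.0523 yL 0.0524 mid 0.0001
295 x 0.2389 yR -0.0514 yL 0.0517 mid 0.0001
307 x 0.2626 yR -0.0522 yL 0.1001 mid 0.0239
319 x 0.2870 yR -0.0514 yL 0.1017 mid 0.0252
331 x 0.3123 yR -0.0522 yL 0.1035 mid 0.0257
235 [np.float64(-0.0498), np.float64(0.3186)]
240 [np.float64(-0.0498), np.float64(0.3186)]
245 [np.float64(-0.0498), np.float64(0.3427)]
280 [np.float64(-0.0499), np.float64(0.3166)]
285 [np.float64(-0.0499), np.float64(0.3188)]
290 [np.float64(-0.0499), np.float64(0.3145)]
strip [array([ 0.0057, -0.0053,  0.184 ])]
```

Centreline and yaw agree between the two views. The jar sits at about (6, −4.5) mm on the pad, so I'll descend and grip lightly.

In the tool's units: 0.14 m / 0.4 = 0.35, -0.001 m / 0.4 = -0.0025.

{"op": "nudge_tcp", "data": {
  "steps": [
    {"xyz": [-0.0025, -0.0025, 0.075]},
    {"xyz": [-0.0025, -0.0025, 0.15]},
    {"xyz": [-0.0025, -0.0025, 0.2]},
    {"xyz": [-0.0025, -0.0025, 0.25]},
    {"xyz": [-0.0025, -0.0025, 0.3]},
    {"xyz": [-0.0025, -0.0025, 0.35]},
    {"xyz": [-0.0025, -0.0025, 0.35]},
    {"xyz": [-0.0025, -0.0025, 0.35]}
  ],
  "finger_gap": 1.0,
  "squeeze": 20
}}

```text
time: 2.28
eef_pos: [0.4745, 0.2428, 0.1416]
tcp_rot: [-0.427, 3.11, 0.003]
contact_force: [1.0, -0.6, 0.3]
gripper_width: 0.998
finger_force: 0.0
```

```bash
python3 -c "
from h import *
st()"
```

```text
t 2.275 lab [ 0.0068 -0.0034  0.1416] turn err [0.0017 0.0027 0.0016] F [ 0.9585 -0.5529  0.3373] w 0.998411687900899 0.0 q [ 0.3095  0.2231  1.7444  0.0017  1.1713 -1.5351]
```

{"op": "nudge_tcp", "data": {
  "steps": [
    {},
    {},
    {},
    {},
    {},
    {},
    {},
    {}
  ],
  "finger_gap": 0.0,
  "squeeze": 20
}}

```text
time: 3.28
eef_pos: [0.4754, 0.2422, 0.1421]
tcp_rot: [-0.425, 3.109, 0.004]
contact_force: [-0.8, 1.0, 6.1]
gripper_width: 0.731
finger_force: 22.9
```

```bash
python3 -c "
from h import *
st()"
```

```text
t 3.275 lab [ 0.0075 -0.0041  0.1421] turn err [ 0.0021  0.0038 -0.0001] F [-0.78    1.0199  6.0736] w 0.7311343284919049 22.898326814174652 q [ 0.3078  0.2228  1.7435  0.0022  1.1714 -1.5352]
```

```bash
python3 -c "
import numpy as np
h=135;b=31.5
for k in range(0,21):
    t=k*np.pi/40; print(k,round(-(-b*np.cos(t)+h*np.sin(t)+b),1),round(h-(b*np.sin(t)+h*np.cos(t)),1),end=' | ')"
```

```text
0 -0.0 0.0 | 1 -10.7 -2.1 | 2 -21.5 -3.3 | 3 -32.4 -3.6 | 4 -43.3 -3.1 | 5 -54.1 -1.8 | 6 -64.7 0.4 | 7 -75.2 3.4 | 8 -85.4 7.3 | 9 -95.2 11.9 | 10 -104.7 17.3 | 11 -113.7 23.4 | 12 -122.2 30.2 | 13 -130.1 37.6 | 14 -137.5 45.6 | 15 -144.2 54.2 | 16 -150.2 63.3 | 17 -155.4 72.9 | 18 -159.9 82.8 | 19 -163.6 93.0 | 20 -166.5 103.5 |
```

In the tool's units: -0.0433 m / 0.4 = -0.1083, -0.0378 m / 0.4 = -0.0945.

{"op": "nudge_tcp", "data": {
  "steps": [
    {"xyz": [-0.0135, 0, -0.003]},
    {"xyz": [-0.0268, 0, -0.0053]},
    {"xyz": [-0.0403, 0, -0.007]},
    {"xyz": [-0.0538, 0, -0.0083]},
    {"xyz": [-0.0675, 0, -0.0088]},
    {"xyz": [-0.081, 0, -0.009]},
    {"xyz": [-0.0945, 0, -0.0085]},
    {"xyz": [-0.1083, 0, -0.0078]}
  ],
  "squeeze": 20
}}

```text
time: 4.28
eef_pos: [0.5168, 0.2535, 0.144]
tcp_rot: [-0.425, 3.111, 0.003]
contact_force: [-0.2, 0.3, 4.8]
gripper_width: 0.733
finger_force: 23.6
```

```bash
python3 - <<'E'
from h import *
st(); im,d=arm.camera("scene"); cv2.imwrite("pics/s2.png",cv2.resize(im[130:250,150:310],None,fx=4,fy=4))
E
```

```text
t 4.275 lab [ 0.0504 -0.0044  0.144 ] turn err [ 0.0016  0.0018 -0.0001] F [-0.1968  0.3096  4.7616] w 0.7334234502649818 23.566051125526428 q [ 0.3049  0.3043  1.635   0.0017  1.2004 -1.5379]
```

View pics/s2.png

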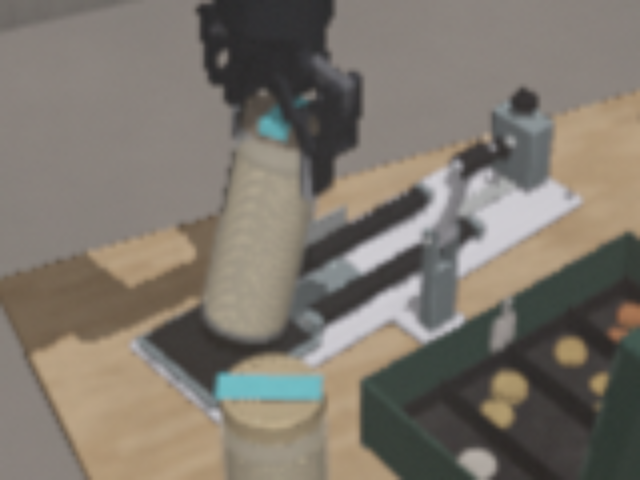

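The crop shows the jar gripped near its lid and tilted towards the stop, with its base edge on the pad at about (250,335). I'll continue the arc.

In the tool's units: -0.0519 m / 0.4 = -0.1298, -0.047 m / 0.4 = -0.1175.

{"op": "nudge_tcp", "data": {
  "steps": [
    {"xyz": [-0.0135, 0, 0.0015]},
    {"xyz": [-0.027, 0, 0.0033]},
    {"xyz": [-0.0403, 0, 0.0058]},
    {"xyz": [-0.0535, 0, 0.0088]},
    {"xyz": [-0.0668, 0, 0.0123]},
    {"xyz": [-0.0798, 0.0013, 0.0163]},
    {"xyz": [-0.0925, 0.0025, 0.021]},
    {"xyz": [-0.1053, 0.0025, 0.026]},
    {"xyz": [-0.1175, 0.0038, 0.0315]},
    {"xyz": [-0.1298, 0.005, 0.0375]}
  ],
  "squeeze": 20
}}

```text
time: 5.58
eef_pos: [0.5666, 0.2688, 0.129]
tcp_rot: [-0.425, 3.11, 0.001]
contact_force: [0.0, -2.5, 3.5]
gripper_width: 0.732
finger_force: 23.9
```

```bash
python3 - <<'E'
from h import *
st()
E
```

```text
t 5.575 lab [ 0.1025 -0.003   0.129 ] turn err [0.0003 0.0023 0.0003] F [ 0.0131 -2.5217  3.4827] w 0.7319927790869198 23.891699016094208 q [ 0.305   0.4212  1.5094  0.0002  1.2087 -1.5376]
```

In the tool's units: -0.0423 m / 0.4 = -0.1058, -0.0387 m / 0.4 = -0.0968.

{"op": "nudge_tcp", "data": {
  "steps": [
    {"xyz": [-0.012, 0, 0.0065]},
    {"xyz": [-0.0238, 0, 0.0135]},
    {"xyz": [-0.035, 0.0013, 0.021]},
    {"xyz": [-0.0463, 0.0013, 0.0288]},
    {"xyz": [-0.057, 0.0025, 0.037]},
    {"xyz": [-0.0675, 0.0025, 0.0458]},
    {"xyz": [-0.0775, 0.0038, 0.0548]},
    {"xyz": [-0.0873, 0.0038, 0.0643]},
    {"xyz": [-0.0968, 0.005, 0.074]},
    {"xyz": [-0.1058, 0.005, 0.0843]}
  ],
  "squeeze": 20
}}

```text
time: 6.82
eef_pos: [0.606, 0.2829, 0.0949]
tcp_rot: [-0.425, 3.112, 0.004]
contact_force: [3.2, -1.8, 2.3]
gripper_width: 0.731
finger_force: 21.4
```

```bash
python3 - <<'E'
from h import *
st(); im,d=arm.camera("scene"); cv2.imwrite("pics/s3.png",cv2.resize(im[130:250,150:310],None,fx=4,fy=4))
E
```

```text
t 6.825 lab [0.1442 0.0001 0.0949] turn err [ 0.0022  0.0012 -0.0001] F [ 3.2428 -1.8264  2.3055] w 0.7312929530336322 21.43253982067108 q [ 0.3066  0.54    1.4116  0.0023  1.1887 -1.5365]
```

View pics/s3.png

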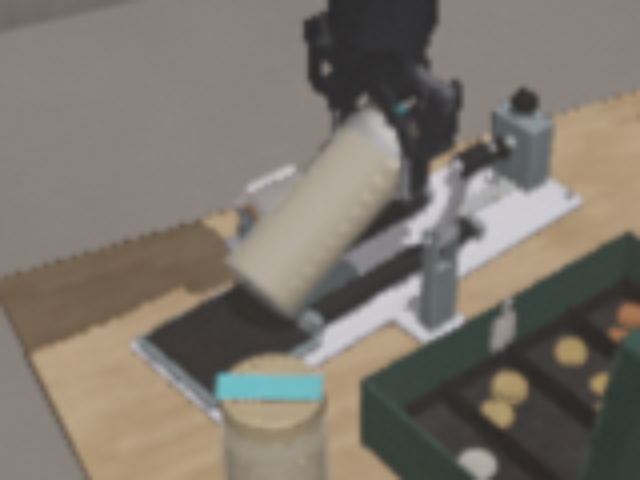

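The jar is now about 55–60° over, pivoting in the fingers with its base edge on the pad and clear of everything else.

{"op": "nudge_tcp", "data": {
  "steps": [
    {"xyz": [-0.0085, 0, 0.0105]},
    {"xyz": [-0.0168, 0, 0.0215]},
    {"xyz": [-0.0245, 0, 0.0328]},
    {"xyz": [-0.0318, 0, 0.0443]},
    {"xyz": [-0.0385, 0, 0.0563]},
    {"xyz": [-0.0448, 0, 0.0683]},
    {"xyz": [-0.0508, 0, 0.0805]},
    {"xyz": [-0.056, 0, 0.093]},
    {"xyz": [-0.0608, 0, 0.1058]},
    {"xyz": [-0.0653, 0, 0.1185]}
  ],
  "squeeze": 20
}}

```text
time: 8.12
eef_pos: [0.6313, 0.2898, 0.0476]
tcp_rot: [-0.425, 3.112, 0.003]
contact_force: [1.5, 0.0, 0.7]
gripper_width: 0.727
finger_force: 21.9
```

```bash
python3 - <<'E'
from h import *
st(); im,d=arm.camera("top");P=w2l(cloud("top",d)); 
for x in np.arange(.02,.21,.01):
    a=P[(abs(P[...,0]-x)<.005)&(abs(P[...,1])<.03)&(d>0)&(P[...,2]<.12)]
    if len(a): print(x.round(2),len(a),np.percentile(a[:,2],95).round(4),end=' | ')
E
```

```text
t 8.125 lab [ 0.1704 -0.0001  0.0476] turn err [ 0.0017  0.0014 -0.    ] F [1.495  0.0499 0.678 ] w 0.7267983547178656 21.873848140239716 q [ 0.3052  0.6453  1.3549  0.0018  1.1399 -1.5378]
```

In the tool's units: 0.007 m / 0.4 = 0.0175, 0.006 m / 0.4 = 0.015.

{"op": "nudge_tcp", "data": {
  "steps": [
    {"xyz": [-0.0015, 0, 0.005]},
    {"xyz": [-0.0025, 0, 0.01]},
    {"xyz": [-0.0038, 0, 0.015]},
    {"xyz": [-0.005, 0, 0.0175]}
  ],
  "squeeze": 20
}}

```text
time: 8.68
eef_pos: [0.6326, 0.2899, 0.0406]
tcp_rot: [0.425, -3.112, -0.002]
contact_force: [-0.2, -1.5, -0.1]
gripper_width: 0.729
finger_force: 22.0
```

```bash
python3 - <<'E'
from h import *
st(); im,d=arm.camera("scene");P=w2l(cloud("scene",d)); cv2.imwrite("pics/s4.png",cv2.resize(im[130:250,150:310],None,fx=4,fy=4))
for x in np.arange(.02,.21,.01):
    a=P[(abs(P[...,0]-x)<.005)&(abs(P[...,1])<.03)&(d>0)&(P[...,2]<.12)]
    if len(a): print(x.round(2),len(a),np.percentile(a[:,2],95).round(4),end=' | ')
E
```

```text
t 8.675 lab [ 0.1717 -0.0004  0.0406] turn err [ 0.0012 -0.0001  0.0001] F [-0.2374 -1.473  -0.1336] w 0.728539092535251 21.984127163887024 q [ 0.305   0.6574  1.3517  0.0014  1.1325 -1.5381]
0.02 90 0.0196 | 0.03 91 0.074 | 0.04 252 0.0785 | 0.05 77 0.0814 | 0.06 57 0.0819 | 0.07 59 0.0824 | 0.08 60 0.0834 | 0.09 56 0.0838 | 0.1 54 0.0857 | 0.11 57 0.0847 | 0.12 54 0.086 | 0.13 53 0.0861 | 0.14 54 0.0867 | 0.15 68 0.1173 | 0.16 117 0.1172 | 0.17 26 0.1064 | 0.18 13 0.1085 | 0.19 12 0.1057 | 0.2 1 0.0886 |
```

View pics/s4.png

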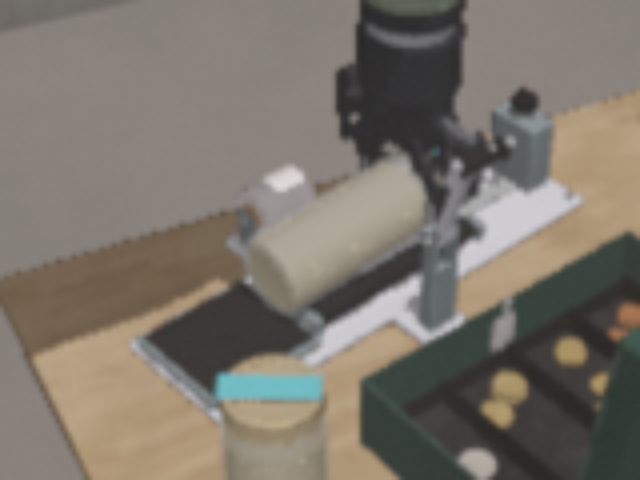

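The jar is nearly level, with its top line rising about 0.05 rad towards the lid. I'll lower it further in small steps.

In the tool's units: 0.0045 m / 0.4 = 0.0113, 0.003 m / 0.4 = 0.0075.

{"op": "nudge_tcp", "data": {
  "steps": [
    {"xyz": [0, 0, 0.0038]},
    {"xyz": [0, 0, 0.0075]},
    {"xyz": [0, 0, 0.0113]},
    {"xyz": [0, 0, 0.0113]}
  ],
  "squeeze": 20
}}

```text
time: 9.22
eef_pos: [0.6336, 0.2902, 0.0366]
tcp_rot: [-0.425, 3.111, 0.003]
contact_force: [1.0, -1.7, -1.1]
gripper_width: 0.728
finger_force: 22.2
```

```bash
cat > lev.py <<'E'
from h import *
st(); im,d=arm.camera("scene");P=w2l(cloud("scene",d)); r=[]
for x in np.arange(.05,.15,.01):
    a=P[(abs(P[...,0]-x)<.005)&(abs(P[...,1])<.03)&(d>0)&(P[...,2]<.1)]
    if len(a)>20: r.append((x,np.percentile(a[:,2],95)))
print(np.array(r)[:,1],"slope",np.polyfit(*np.array(r).T,1))
E
python3 lev.py
```

```text
t 9.225 lab [ 0.1727 -0.0003  0.0366] turn err [ 0.0015  0.0023 -0.    ] F [ 1.0466 -1.6653 -1.1259] w 0.7282389409326212 22.182522118091583 q [ 0.3049  0.6631  1.3519  0.0015  1.1243 -1.538 ]
[0.0817 0.0821 0.0822 0.0832 0.0825 0.0828 0.084  0.0831 0.0832 0.0838] slope [0.0206 0.0809]
```

In the tool's units: 0.003 m / 0.4 = 0.0075, 0.002 m / 0.4 = 0.005.

{"op": "nudge_tcp", "data": {
  "steps": [
    {"xyz": [0, 0, 0.0025]},
    {"xyz": [0, 0, 0.005]},
    {"xyz": [0, 0, 0.0075]},
    {"xyz": [0, 0, 0.0075]}
  ],
  "squeeze": 20
}}

```text
time: 9.78
eef_pos: [0.634, 0.2902, 0.0346]
tcp_rot: [-0.424, 3.11, 0.003]
contact_force: [2.0, -1.7, 4.2]
gripper_width: 0.731
finger_force: 22.5
```

```bash
python3 lev.py
```

```text
t 9.775 lab [ 0.1731 -0.0004  0.0346] turn err [ 0.0013  0.0032 -0.0003] F [ 2.0096 -1.7383  4.2258] w 0.7307552493663967 22.511487901210785 q [ 0.3048  0.666   1.352   0.0014  1.1204 -1.5378]
[0.0819 0.0814 0.0821 0.0821 0.0819 0.082  0.0824 0.0826 0.0823 0.0823] slope [0.008  0.0814]
```

It now rests on the rollers: level, top at 82 mm, and the force has picked up. I'll loosen to let it settle, then regrip.

{"op": "nudge_tcp", "data": {
  "steps": [
    {},
    {},
    {},
    {},
    {},
    {}
  ],
  "finger_gap": 0.85,
  "squeeze": 20
}}

```text
time: 10.58
eef_pos: [0.6332, 0.2903, 0.0335]
tcp_rot: [-0.425, 3.111, 0.003]
contact_force: [0.8, 0.1, -0.2]
gripper_width: 0.851
finger_force: 0.0
```

```bash
python3 lev.py
```

```text
t 10.575 lab [ 0.1724 -0.0002  0.0335] turn err [ 0.0016  0.0016 -0.    ] F [ 0.7923  0.0687 -0.1806] w 0.8507581463709374 0.0 q [ 0.3051  0.6669  1.3529  0.0018  1.1201 -1.538 ]
[0.082  0.0816 0.0823 0.0812 0.0823 0.0824 0.0821 0.0821 0.082  0.0824] slope [0.005  0.0816]
```

{"op": "nudge_tcp", "data": {
  "steps": [
    {},
    {},
    {},
    {},
    {}
  ],
  "finger_gap": 0.0,
  "squeeze": 20
}}

```text
time: 11.25
eef_pos: [0.6335, 0.2899, 0.0338]
tcp_rot: [-0.425, 3.111, 0.002]
contact_force: [0.6, -3.6, 0.9]
gripper_width: 0.729
finger_force: 23.4
```

```bash
python3 lev.py
```

```text
t 11.25 lab [ 0.1726 -0.0006  0.0338] turn err [0.001  0.002  0.0001] F [ 0.5997 -3.6057  0.9434] w 0.7294360306814154 23.376266062259674 q [ 0.3047  0.6667  1.3528  0.001   1.1201 -1.5381]
[0.0823 0.0822 0.0822 0.083  0.0825 0.0823 0.0824 0.0822 0.0822 0.0821] slope [-0.0029  0.0826]
```

The rows are not in the units I measure in: shifts go in shares of 400 mm and turns go in shares of 2 rad. I convert before sending: -0.05 m / 0.4 = -0.125, -0.046 m / 0.4 = -0.115.

{"op": "nudge_tcp", "data": {
  "steps": [
    {"xyz": [-0.015, 0, 0]},
    {"xyz": [-0.03, 0, 0]},
    {"xyz": [-0.045, 0, 0]},
    {"xyz": [-0.06, 0, 0]},
    {"xyz": [-0.075, 0, 0]},
    {"xyz": [-0.09, 0, 0]},
    {"xyz": [-0.105, 0, 0]},
    {"xyz": [-0.115, 0, 0]},
    {"xyz": [-0.125, 0, 0]},
    {"xyz": [-0.125, 0, 0]}
  ],
  "squeeze": 20
}}

```text
time: 12.55
eef_pos: [0.6805, 0.3027, 0.0332]
tcp_rot: [0.425, -3.111, -0.0]
contact_force: [-1.0, -5.5, 2.1]
gripper_width: 0.732
finger_force: 23.5
```

```bash
python3 - <<'E'
from h import *
st(); im,d=arm.camera("scene");P=w2l(cloud("scene",d))
k=(abs(P[...,1])<.025)&(P[...,2]>.03)&(P[...,2]<.09)&(d>0)&(P[...,0]>.03)&(P[...,0]<.12); print("base x",np.percentile(P[k][:,0],[.5,2,5]))
cv2.imwrite("pics/s5.png",cv2.resize(im[130:250,180:340],None,fx=4,fy=4))
E
```

```text
t 12.55 lab [ 0.2213 -0.0008  0.0332] turn err [ 0.0006 -0.0018 -0.0002] F [-1.0129 -5.5343  2.0648] w 0.731902349997484 23.547531366348267 q [ 0.3023  0.7578  1.1982  0.0007  1.1873 -1.54  ]
base x [0.0853 0.0856 0.0861]
```

View pics/s5.png

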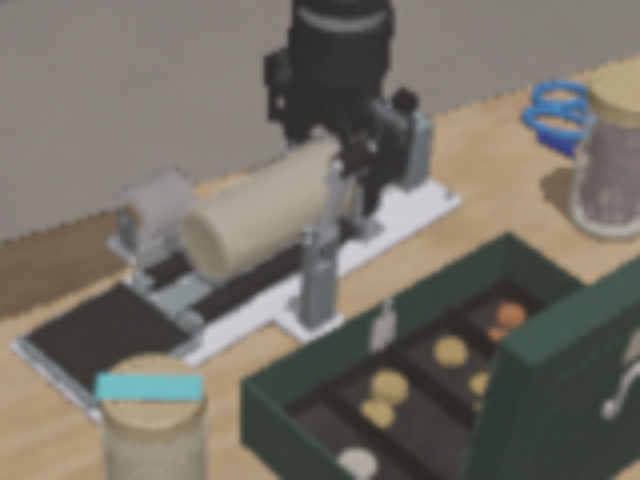

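The jar's base is at x≈0.087 and its lid is close to the buffer. The gripper body would soon come near the stop's knob, so I'll regrip nearer the middle of the jar.

{"op": "nudge_tcp", "data": {
  "steps": [
    {"xyz": [0, -0.0025, 0]},
    {"xyz": [0, -0.0025, 0]},
    {"xyz": [0, -0.0025, 0]},
    {"xyz": [0, -0.0025, 0]},
    {"xyz": [0.02, -0.0025, -0.005]},
    {"xyz": [0.05, -0.0025, -0.01]},
    {"xyz": [0.08, -0.0025, -0.01]},
    {"xyz": [0.11, -0.0025, -0.01]},
    {"xyz": [0.125, -0.0025, -0.01]},
    {"xyz": [0.125, -0.0025, -0.01]}
  ],
  "finger_gap": 0.87,
  "squeeze": 20
}}

```text
time: 13.85
eef_pos: [0.6329, 0.2892, 0.0376]
tcp_rot: [-0.425, 3.112, 0.003]
contact_force: [0.1, -0.7, 0.5]
gripper_width: 0.869
finger_force: 0.0
```

{"op": "nudge_tcp", "data": {
  "steps": [
    {},
    {},
    {},
    {},
    {},
    {}
  ],
  "finger_gap": 0.0,
  "squeeze": 25
}}

```text
time: 14.6
eef_pos: [0.6338, 0.2893, 0.0379]
tcp_rot: [-0.425, 3.111, 0.003]
contact_force: [-2.0, -0.9, 4.2]
gripper_width: 0.73
finger_force: 27.9
```

```bash
python3 lev.py
```

```text
t 14.6 lab [ 0.1727 -0.0012  0.0379] turn err [0.0015 0.0022 0.    ] F [-1.9608 -0.8561  4.2359] w 0.7296186564308969 27.8963103890419 q [ 0.3036  0.6612  1.3521  0.0016  1.1261 -1.5394]
[0.0239 0.0287 0.0281 0.0532 0.0795 0.0822 0.0827 0.0812 0.0822 0.0828] slope [ 0.7649 -0.0102]
```

{"op": "nudge_tcp", "data": {
  "steps": [
    {"xyz": [-0.0075, 0, 0]},
    {"xyz": [-0.015, 0, 0]},
    {"xyz": [-0.0225, 0, 0]},
    {"xyz": [-0.03, 0, 0]},
    {"xyz": [-0.03, 0, 0]}
  ],
  "squeeze": 25
}}

```text
time: 15.28
eef_pos: [0.6428, 0.2918, 0.0378]
tcp_rot: [0.425, -3.108, -0.001]
contact_force: [-7.7, -2.7, 9.4]
gripper_width: 0.724
finger_force: 28.5
```

```bash
python3 -c "
from h import *
st()"
```

```text
t 15.275 lab [ 0.182  -0.0012  0.0378] turn err [ 0.0012 -0.0045  0.0002] F [-7.7351 -2.6938  9.3808] w 0.7242545024612502 28.499380946159363 q [ 0.3032  0.6817  1.3178  0.0014  1.1466 -1.5399]
```

In the tool's units: -0.0045 m / 0.4 = -0.0113, -0.003 m / 0.4 = -0.0075.

```bash
cat > base.py <<'E'
from h import *
st(); im,d=arm.camera("scene");P=w2l(cloud("scene",d))
k=(abs(P[...,1])<.025)&(P[...,2]>.03)&(P[...,2]<.09)&(d>0)&(P[...,0]>.03)&(P[...,0]<.14); print("base x",np.percentile(P[k][:,0],[.5,2,5]))
E
python3 base.py
```

```text
t 15.275 lab [ 0.182  -0.0012  0.0378] turn err [ 0.0012 -0.0045  0.0002] F [-7.7351 -2.6938  9.3808] w 0.7242545024612502 28.499380946159363 q [ 0.3032  0.6817  1.3178  0.0014  1.1466 -1.5399]
base x [0.0945 0.0949 0.0954]
```

{"op": "nudge_tcp", "data": {
  "steps": [
    {"xyz": [-0.0038, 0, -0.0013]},
    {"xyz": [-0.0075, 0, -0.0025]},
    {"xyz": [-0.0113, 0, -0.0025]},
    {"xyz": [-0.0113, 0, -0.0025]}
  ],
  "squeeze": 25
}}

```text
time: 15.82
eef_pos: [0.6473, 0.2931, 0.0379]
tcp_rot: [0.425, -3.109, -0.001]
contact_force: [-5.5, -1.8, 5.3]
gripper_width: 0.73
finger_force: 28.2
```

```bash
python3 base.py
```

```text
t 15.825 lab [ 0.1867 -0.0012  0.0379] turn err [ 0.0013 -0.0038  0.0002] F [-5.4735 -1.7904  5.2862] w 0.7295685648207525 28.162671625614166 q [ 0.303   0.6896  1.3041  0.0015  1.1516 -1.5402]
base x [0.0989 0.0994 0.1001]
```

In the tool's units: -0.0045 m / 0.4 = -0.0113, -0.003 m / 0.4 = -0.0075.

{"op": "nudge_tcp", "data": {
  "steps": [
    {"xyz": [-0.0038, 0, 0]},
    {"xyz": [-0.0075, 0, 0]},
    {"xyz": [-0.0113, 0, -0.0013]},
    {"xyz": [-0.0113, 0, -0.0013]}
  ],
  "squeeze": 25
}}

```text
time: 16.38
eef_pos: [0.6526, 0.2946, 0.038]
tcp_rot: [0.425, -3.111, -0.002]
contact_force: [-3.4, -1.9, 0.5]
gripper_width: 0.731
finger_force: 27.8
```

```bash
python3 base.py
```

```text
t 16.375 lab [ 0.1922 -0.0012  0.038 ] turn err [ 0.0015 -0.0012  0.    ] F [-3.4073 -1.8597  0.5061] w 0.7307557470878165 27.769655585289 q [ 0.3026  0.6979  1.2898  0.0016  1.155  -1.5403]
base x [0.1042 0.1049 0.1054]
```

{"op": "nudge_tcp", "data": {
  "steps": [
    {"xyz": [-0.0038, 0, 0]},
    {"xyz": [-0.0075, 0, 0]},
    {"xyz": [-0.0075, 0, 0]}
  ],
  "squeeze": 25
}}

```text
time: 16.8
eef_pos: [0.6567, 0.2958, 0.0384]
tcp_rot: [-0.425, 3.111, 0.003]
contact_force: [0.0, 0.8, -3.2]
gripper_width: 0.733
finger_force: 28.1
```

```bash
python3 base.py
```

```text
t 16.8 lab [ 0.1965 -0.0012  0.0384] turn err [ 0.0017  0.0016 -0.0001] F [ 0.0131  0.7721 -3.2462] w 0.7328212703384759 28.05682897567749 q [ 0.3025  0.7036  1.2791  0.0018  1.1573 -1.5404]
base x [0.1087 0.1094 0.1099]
```

In the tool's units: -0.002 m / 0.4 = -0.005, -0.001 m / 0.4 = -0.0025.

{"op": "nudge_tcp", "data": {
  "steps": [
    {"xyz": [-0.0025, 0, 0.0013]},
    {"xyz": [-0.005, 0, 0.0025]},
    {"xyz": [-0.005, 0, 0.0025]}
  ],
  "squeeze": 25
}}

```text
time: 17.23
eef_pos: [0.6586, 0.2963, 0.0381]
tcp_rot: [-0.425, 3.111, 0.003]
contact_force: [0.2, -0.4, -3.2]
gripper_width: 0.728
finger_force: 28.0
```

```bash
python3 base.py
```

```text
t 17.225 lab [ 0.1985 -0.0012  0.0381] turn err [0.0016 0.0018 0.    ] F [ 0.1869 -0.3631 -3.175 ] w 0.7275882983375397 28.039134442806244 q [ 0.3025  0.7075  1.2732  0.0017  1.1591 -1.5405]
base x [0.11   0.1108 0.1115]
```

{"op": "nudge_tcp", "data": {
  "steps": [
    {"xyz": [-0.0025, 0, 0]},
    {"xyz": [-0.005, 0, 0]},
    {"xyz": [-0.005, 0, 0]}
  ],
  "squeeze": 25
}}

```text
time: 17.65
eef_pos: [0.6605, 0.2968, 0.0381]
tcp_rot: [-0.425, 3.111, 0.003]
contact_force: [-0.6, -0.4, -2.6]
gripper_width: 0.728
finger_force: 28.0
```

```bash
python3 base.py
```

```text
t 17.65 lab [ 0.2005 -0.0012  0.0381] turn err [ 0.0016  0.0017 -0.    ] F [-0.5646 -0.4452 -2.578 ] w 0.7277148088646547 28.035509884357452 q [ 0.3023  0.7111  1.267   0.0016  1.1617 -1.5406]
base x [0.1126 0.1131 0.1136]
```

In the tool's units: -0.0015 m / 0.4 = -0.0038, -0.0007 m / 0.4 = -0.0018.

{"op": "nudge_tcp", "data": {
  "steps": [
    {"xyz": [-0.0018, 0, 0]},
    {"xyz": [-0.0038, 0, 0]},
    {"xyz": [-0.0038, 0, 0]}
  ],
  "squeeze": 25
}}

```text
time: 18.08
eef_pos: [0.662, 0.2972, 0.0381]
tcp_rot: [-0.425, 3.111, 0.003]
contact_force: [-0.7, 0.7, -3.0]
gripper_width: 0.727
finger_force: 28.0
```

```bash
python3 base.py
```

```text
t 18.075 lab [ 0.202  -0.0012  0.0381] turn err [ 0.0016  0.0016 -0.0001] F [-0.6813  0.7158 -2.9839] w 0.7268450170821568 28.031486570835114 q [ 0.3022  0.7139  1.2623  0.0017  1.1637 -1.5407]
base x [0.1126 0.1149 0.1152]
```

{"op": "nudge_tcp", "data": {
  "steps": [
    {"xyz": [-0.0018, 0, 0]},
    {"xyz": [-0.0038, 0, 0]},
    {"xyz": [-0.0038, 0, 0]}
  ],
  "squeeze": 25
}}

```text
time: 18.5
eef_pos: [0.6626, 0.2974, 0.038]
tcp_rot: [0.425, -3.112, -0.002]
contact_force: [-4.1, -1.8, 0.3]
gripper_width: 0.731
finger_force: 28.1
```

```bash
python3 base.py
```

```text
t 18.5 lab [ 0.2026 -0.0012  0.038 ] turn err [ 0.0014 -0.0005  0.0001] F [-4.0594 -1.7825  0.2773] w 0.7307081233244068 28.147952556610107 q [ 0.3023  0.7163  1.2584  0.0016  1.1674 -1.5407]
base x [0.1149 0.1152 0.1154]
```

```bash
python3 - <<'E'
from h import *
im,d=arm.camera("top"); cv2.imwrite("pics/t6.png",np.hstack([cv2.resize(im[105:215,140:240],None,fx=4,fy=4),cv2.resize(arm.camera("scene")[0][135:245,240:340],None,fx=4,fy=4)]))
E
```

```text
(no output)
```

View pics/t6.png

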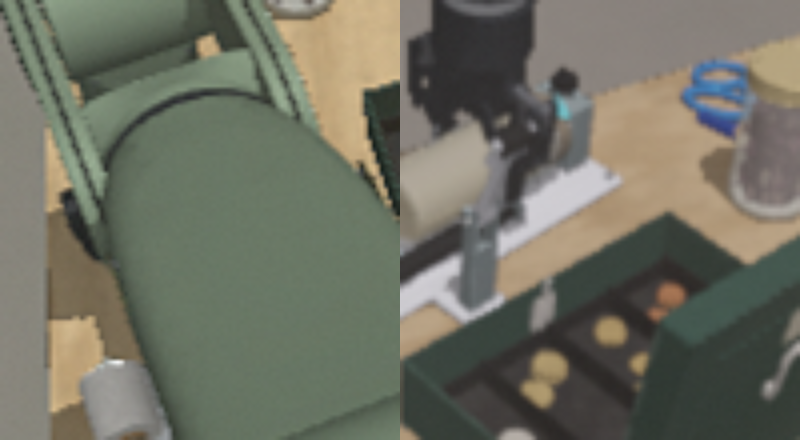

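The right half shows the lid's cyan strip up against the stop, and the force is rising with little motion, so the buffer looks bottomed. One more small push should confirm it.

In the tool's units: -0.0015 m / 0.4 = -0.0038, -0.0007 m / 0.4 = -0.0018.

{"op": "nudge_tcp", "data": {
  "steps": [
    {"xyz": [-0.0018, 0, 0]},
    {"xyz": [-0.0038, 0, 0]},
    {"xyz": [-0.0038, 0, 0]},
    {"xyz": [-0.0038, 0, 0]}
  ],
  "squeeze": 25
}}

```text
time: 19.15
eef_pos: [0.6626, 0.2974, 0.038]
tcp_rot: [0.425, -3.109, -0.001]
contact_force: [-8.5, -3.5, 3.4]
gripper_width: 0.725
finger_force: 28.5
```

```bash
python3 base.py
```

```text
t 19.15 lab [ 0.2026 -0.0012  0.038 ] turn err [ 0.0012 -0.004   0.0002] F [-8.5219 -3.5068  3.3912] w 0.7250280648553359 28.48349243402481 q [ 0.3023  0.7183  1.2549  0.0014  1.1723 -1.5408]
base x [0.1149 0.1152 0.1158]
```

The buffer is bottomed: 8.5 N with no further motion. Now release, rise and shut the fingers.

In the tool's units: -0.18 m / 0.4 = -0.45, -0.13 m / 0.4 = -0.325.

{"op": "nudge_tcp", "data": {
  "steps": [
    {},
    {},
    {},
    {},
    {"xyz": [0, 0, -0.025]},
    {"xyz": [0, 0, -0.1]},
    {"xyz": [0, 0, -0.2]},
    {"xyz": [0, 0, -0.325]},
    {"xyz": [0, 0, -0.45]},
    {"xyz": [0, 0, -0.45]}
  ],
  "finger_gap": 0.9,
  "squeeze": 25
}}

```text
time: 20.45
eef_pos: [0.6683, 0.2989, 0.2271]
tcp_rot: [-0.423, 3.097, 0.007]
contact_force: [0.1, -0.6, -0.3]
gripper_width: 0.904
finger_force: 0.0
```

```bash
python3 base.py; python3 -c "
from h import *
go([.125,-.155,.218])"
```

```text
t 20.45 lab [ 0.2085 -0.0013  0.2271] turn err [0.002  0.0163 0.0001] F [ 0.0595 -0.6104 -0.2822] w 0.9044578150533904 0.0 q [ 0.3019  0.5391  1.1268  0.0015  1.4594 -1.5407]
base x [0.1137 0.1147 0.1155]
shift [ 0.0818 -0.1537  0.0041] turn [0.0018 0.01   0.0001]
```

In the tool's units: -0.154 m / 0.4 = -0.385, -0.12 m / 0.4 = -0.3.

{"op": "nudge_tcp", "data": {
  "steps": [
    {"xyz": [0.05, -0.1, 0]},
    {"xyz": [0.1125, -0.2, 0]},
    {"xyz": [0.1625, -0.3, 0]},
    {"xyz": [0.205, -0.385, 0]},
    {"xyz": [0.205, -0.385, 0]},
    {"xyz": [0.205, -0.385, 0]}
  ],
  "finger_gap": 0.0,
  "squeeze": 25
}}

```text
time: 21.25
eef_pos: [0.6264, 0.1276, 0.2168]
tcp_rot: [0.425, -3.112, -0.004]
contact_force: [0.3, 0.1, -0.3]
gripper_width: -0.001
finger_force: 0.0
```

```bash
python3 - <<'E'
from h import *
st(); im,d=arm.camera("scene");P=w2l(cloud("scene",d))
k=(P[...,0]>.09)&(P[...,0]<.16)&(P[...,1]<-.085)&(P[...,1]>-.125)&(P[...,2]>.15)&(P[...,2]<.185)&(d>0); print("wheel",k.sum(),np.percentile(P[k],[2,50,98],axis=0))
b=(P[...,0]>.10)&(P[...,0]<.30)&(abs(P[...,1])<.04)&(P[...,2]>.07)&(P[...,2]<.1)&(d>0); 
for x in np.arange(.12,.29,.02):
    a=P[b&(abs(P[...,0]-x)<.01)]; print(x.round(2),len(a),a[:,2].max().round(4) if len(a) else 0,end=' | ')
cv2.imwrite("pics/s7.png",cv2.resize(im[100:240,200:340],None,fx=4,fy=4))
E
```

```text
t 21.25 lab [ 0.1222 -0.155   0.2168] turn err [ 0.0025  0.0001 -0.0002] F [ 0.2844  0.0768 -0.2534] w -0.0009183325727875866 0.0 q [ 0.0646  0.3607  1.3999  0.0025  1.3814 -1.778 ]
wheel 91 [[ 0.1096 -0.1162  0.1508]
 [ 0.1203 -0.1097  0.1698]
 [ 0.1407 -0.1012  0.1755]]
0.12 73 0.0829 | 0.14 67 0.0833 | 0.16 71 0.084 | 0.18 64 0.0836 | 0.2 41 0.083 | 0.22 31 0.0836 | 0.24 40 0.0828 | 0.26 35 0.0835 | 0.28 8 0.0794 |
```

View pics/s7.png

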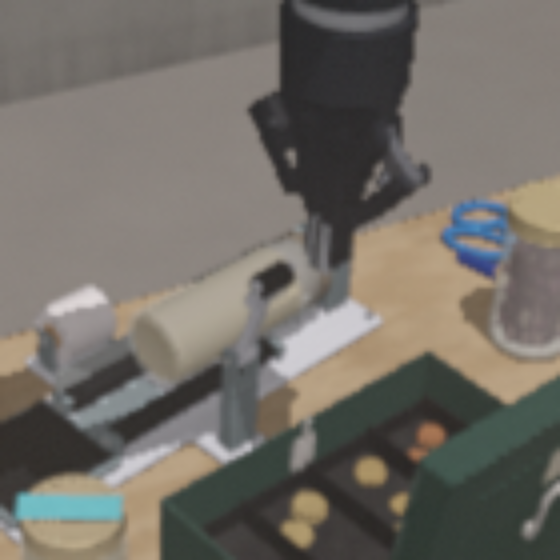

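The jar lies level against the stop. The shut gripper is on the outer side of the pressure arm's wheel, which is at (270,275). Descend and push inwards.

In the tool's units: 0.053 m / 0.4 = 0.1325, 0.04 m / 0.4 = 0.1.

{"op": "nudge_tcp", "data": {
  "steps": [
    {"xyz": [-0.0075, 0, 0.05]},
    {"xyz": [-0.0075, 0, 0.1]},
    {"xyz": [-0.0075, 0, 0.1325]},
    {"xyz": [-0.0075, 0.02, 0.1325]},
    {"xyz": [-0.0075, 0.04, 0.1325]},
    {"xyz": [-0.0075, 0.06, 0.1325]},
    {"xyz": [-0.0075, 0.075, 0.1325]},
    {"xyz": [-0.0075, 0.09, 0.1325]}
  ],
  "finger_gap": 0.0,
  "squeeze": 25
}}

```text
time: 22.3
eef_pos: [0.6204, 0.1633, 0.1655]
tcp_rot: [-0.425, 3.11, 0.002]
contact_force: [-0.4, -0.4, 0.6]
gripper_width: -0.0
finger_force: 0.2
```

{"op": "nudge_tcp", "data": {
  "steps": [
    {"xyz": [0, 0.015, 0]},
    {"xyz": [0, 0.03, 0]},
    {"xyz": [0, 0.045, 0]},
    {"xyz": [0, 0.06, 0]},
    {"xyz": [0, 0.075, 0]},
    {"xyz": [0, 0.075, 0]}
  ],
  "finger_gap": 0.0,
  "squeeze": 25
}}

```text
time: 23.05
eef_pos: [0.6119, 0.1924, 0.1647]
tcp_rot: [-0.426, 3.111, 0.003]
contact_force: [0.7, -0.5, -0.8]
gripper_width: 0.001
finger_force: 0.0
```

```bash
cat > wh.py <<'E'
from h import *
st(); im,d=arm.camera("scene");P=w2l(cloud("scene",d))
dark=(im.max(2)<70)&(P[...,0]>.1)&(P[...,0]<.15)&(P[...,1]>-.13)&(P[...,1]<.03)&(P[...,2]>.088)&(P[...,2]<.19)&(d>0)
print("dark pts",dark.sum(),np.percentile(P[dark],[5,50,95],axis=0) if dark.any() else 0)
cv2.imwrite("pics/s8.png",cv2.resize(im[100:240,200:340],None,fx=4,fy=4))
E
python3 wh.py
```

```text
t 23.05 lab [ 0.1256 -0.0888  0.1647] turn err [0.0017 0.0014 0.0008] F [ 0.7036 -0.4834 -0.8122] w 0.0010017266620675216 0.0 q [ 0.1689  0.4111  1.4432  0.0019  1.2862 -1.6747]
dark pts 65 [[ 0.1151 -0.1034  0.1658]
 [ 0.1196 -0.0961  0.1753]
 [ 0.1283 -0.0612  0.1858]]
```

{"op": "nudge_tcp", "data": {
  "steps": [
    {"xyz": [0, 0.015, 0]},
    {"xyz": [0, 0.03, 0]},
    {"xyz": [0, 0.045, 0]},
    {"xyz": [0, 0.045, 0]},
    {"xyz": [0, 0.045, 0]},
    {"xyz": [0, 0.045, 0]},
    {"xyz": [0, 0.045, 0]},
    {"xyz": [0, 0.045, 0]}
  ],
  "finger_gap": 0.0,
  "squeeze": 25
}}

```text
time: 24.1
eef_pos: [0.6073, 0.209, 0.1648]
tcp_rot: [-0.425, 3.111, 0.003]
contact_force: [-0.6, -0.4, -0.1]
gripper_width: -0.003
finger_force: 0.0
```

```bash
python3 wh.py
```

```text
t 24.1 lab [ 0.1257 -0.0715  0.1648] turn err [ 0.0015  0.0015 -0.0002] F [-0.5789 -0.4054 -0.079 ] w -0.0025968015665211934 0.0 q [ 0.196   0.4126  1.4408  0.0017  1.2868 -1.6466]
dark pts 62 [[ 0.1159 -0.0866  0.0951]
 [ 0.1226 -0.0683  0.1335]
 [ 0.1361  0.0004  0.1879]]
```

View pics/s8.png

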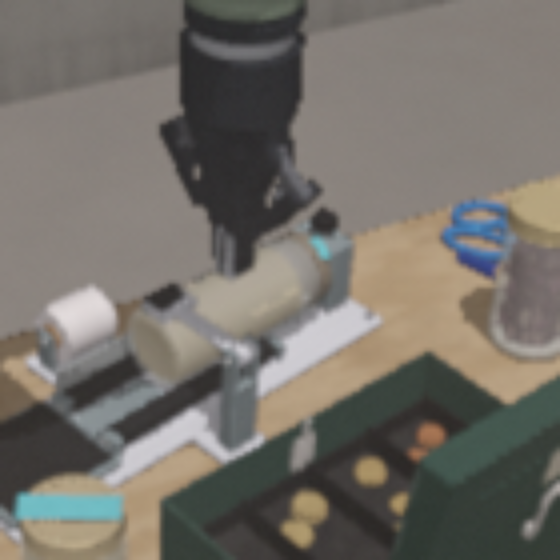

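The wheel lies on top of the jar at (165,298). I'll back the gripper off upward, check, and hand in.

In the tool's units: -0.12 m / 0.4 = -0.3, -0.1 m / 0.4 = -0.25.

{"op": "nudge_tcp", "data": {
  "steps": [
    {"xyz": [0, 0, -0.075]},
    {"xyz": [0, -0.05, -0.15]},
    {"xyz": [0, -0.05, -0.25]},
    {"xyz": [0, -0.05, -0.3]},
    {"xyz": [0, -0.05, -0.3]},
    {"xyz": [0, -0.05, -0.3]}
  ],
  "finger_gap": 0.0,
  "squeeze": 25
}}

```text
time: 24.9
eef_pos: [0.6116, 0.1897, 0.2827]
tcp_rot: [0.425, -3.111, -0.003]
contact_force: [-0.1, -1.0, 0.1]
gripper_width: 0.003
finger_force: 0.0
```

```bash
python3 base.py; python3 - <<'E'
from h import *
im,d=arm.camera("scene");P=w2l(cloud("scene",d))
dark=(im.max(2)<70)&(P[...,0]>.1)&(P[...,0]<.15)&(abs(P[...,1])<.03)&(P[...,2]>.083)&(P[...,2]<.12)&(d>0)
print("wheel",dark.sum(),np.median(P[dark],axis=0),P[dark][:,2].max())
c=(d>0)&(abs(P[...,1])<.01)&(P[...,2]>.072)&(P[...,2]<.1)&(P[...,0]>.2)&(P[...,0]<.32); print("jar/stop x",np.sort(P[c][:,0].round(3))[-40:])
E
```

```text
t 24.9 lab [ 0.1245 -0.0913  0.2827] turn err [ 0.0019 -0.0018  0.0003] F [-0.0575 -0.98    0.1367] w 0.002544785192707266 0.0 q [ 0.1648  0.3191  1.318   0.0017  1.5065 -1.6778]
base x [0.111  0.113  0.1151]
wheel 28 [ 0.1281 -0.0061  0.098 ] 0.10311343911135695
jar/stop x [0.272 0.273 0.276 0.277 0.277 0.279 0.279 0.281 0.287 0.287 0.287 0.287
 0.288 0.288 0.289 0.289 0.291 0.291 0.291 0.292 0.292 0.292 0.293 0.293
 0.293 0.293 0.294 0.294 0.295 0.295 0.296 0.296 0.297 0.302 0.303 0.303
 0.303 0.304 0.304 0.306]
```

The lid-to-stop gap of about 5 mm matches a fully pressed buffer (15 − 10 mm). The wheel top at about 0.10 m matches a wheel resting on the jar.

```bash
python3 -c "
from cell import arm
print(arm.finish_job())"
```

```text
the job is handed in; nothing more can be done
None
```

I handed the job in at about 25 s of the 64 s allowed (no verdict came back): the jar lies level on the rollers, lid against the stop with the buffer fully pressed in, the pressure wheel rests on it, and the gripper stayed clear of the short jars.

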